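# Index the sample carousel and lift out a vial with tongs

## Task

Turn the sample carousel by its blue knob one place, left or right as needed, until the vial with the yellow cap clicks into the detent in the middle of the guard's open gate. Then take the tongs from their rest, bring them in through the gate, close them on the yellow-capped vial and lift it straight out; finish while holding it in the tongs, upright and still, about 10 cm above where it stood. Never touch the yellow-capped vial with the gripper itself, keep the white-capped vials standing in their places and leave the bowl, bottles and carton where they are.

Things in the scene. Friction and masses are not known exactly. Their poses are not given: they have to be found in the camera images.
- indexer: fixed white base of the carousel, 272 mm in diameter, 20 mm high; origin on the carousel's axis at table height, z up. A white splash guard, outer radius 130 mm, top 85 mm above the table, stands round the carousel; its one gate, about 75 degrees wide and open to the top, is centred on the base's own -x direction (-x is the way out of the gate).
- carousel (a joint): rotation of the carousel, rad; 0 at the start, counter-clockwise seen from above is positive, range -1.35 to 1.35. A sprung roller makes a detent every 60 degrees (-1.047, 0, 1.047): about 0.2 N m to leave one, and it pulls the carousel in over the last 4 degrees or so; elsewhere a damper and light friction slow it and hold it where it is left.
- knob (a point): the centre of the carousel's blue grip bar, on the axis 134 mm above the table: 60 mm long, 16 mm wide, 32 mm tall, on a steel shaft 18 mm thick. The bar's length runs along this frame's x axis and it turns with the carousel. The tops of the vials are 101 mm above the table and 75 mm or more from the axis.
- gate (a point): fixed point of the gate place, 85 mm from the axis towards the gate and 73 mm above the table: where the centre of the yellow-capped vial comes when it stands in the gate. Its frame is parallel to the base's: -x points out of the gate.
- vial_yellow_center (a point): vial 20 mm in diameter, 56 mm tall (40 g, heavy-footed amber glass, yellow cap on its top 12 mm), loose in one of six pin nests of the black carousel disc, its underside 45 mm above the table; this point is its centre, half-way up (z = 73 mm). At the start it stands one place (60 degrees) to the left or the right of the gate, 85 mm from the axis. Each nest has six steel pins 15 mm tall round the vial.
- vial_white1_center (a point): vial 20 mm in diameter, 56 mm tall (40 g, heavy-footed amber glass, white cap on its top 12 mm), loose in one of six pin nests of the black carousel disc, its underside 45 mm above the table; this point is its centre, half-way up (z = 73 mm)
- vial_white2_center (a point): vial 20 mm in diameter, 56 mm tall (40 g, heavy-footed amber glass, white cap on its top 12 mm), loose in one of six pin nests of the black carousel disc, its underside 45 mm above the table; this point is its centre, half-way up (z = 73 mm)
- vial_white3_center (a point): vial 20 mm in diameter, 56 mm tall (40 g, heavy-footed amber glass, white cap on its top 12 mm), loose in one of six pin nests of the black carousel disc, its underside 45 mm above the table; this point is its centre, half-way up (z = 73 mm)
- tongs_grip (a point): steel tongs, 190 mm long, 90 g, lying level on their rest: the point midway between the two green grip plates, half-way up, 28 mm above the table. x points to the jaws, z up; the pivot is 75 mm behind (-x). Plates: 50 mm long, 16 mm tall, 43 mm over their outsides when open. Squeezed along y, both arms close evenly: about 30 mm over the plates when the jaws hold a vial.
- tong_left (a joint): closing angle of each tong arm, rad: 0 open (43 mm over the plates), 0.085 on a vial (30 mm), 0.12 shut (25 mm); the arms follow each other. A spring opens them: 4 N on each plate starts closing, 5 N holds 40 mm, 7.5 N holds 30 mm. To carry the tongs open, squeeze to about 40 mm; easing the squeeze opens them again.
- tongs_tip (a point): the middle between the tongs' black rubber jaws, 95 mm ahead (+x) of tongs_grip at the same height. The jaws are shallow vees 16 mm tall, about 26 mm long, 41 mm apart when open and 35 mm apart with the plates squeezed to 40 mm; they fit round a vial when this point is on its axis. The open jaws are about 66 mm wide outside.
- rest: the fixed tongs rest on the table: a white plate 140 x 76 x 3 mm with two blue cross bars, 10 mm wide, tops 20 mm above the table, 45 mm ahead of and behind its middle; origin under its middle, x along the tongs. Between the bars there is room for the fingers.
- bowl: loose red plastic bowl, 150 mm across, 55 mm tall, origin at the centre of its underside; leave it
- bottle_red: loose white bottle with a red cap, 72 mm in diameter, 170 mm tall, origin at the centre of its underside; leave it
- bottle_blue: loose white bottle with a blue cap, 72 mm in diameter, 170 mm tall, origin at the centre of its underside; leave it
- carton: loose white carton 100 x 140 x 70 mm, origin at the centre of its underside; leave it

How it is judged (in metres and radians):
On the way, in this order (a step that is already met when the one before it is completed fails the run):
1. the carousel is turned until the yellow-capped vial rests in the gate, in the detent, within 5 mm (horizontal distance between vial_yellow_center and gate below 0.005 m and height (world z) of vial_yellow_center below 0.08 m and velocity of joint carousel between -0.1 and 0.1 rad/s), for 0.3 s.
2. the gripped tongs are closed on the vial in the gate (contact force between each of vial_yellow, the fingers and tongs above 1 N and horizontal distance between vial_yellow_center and gate below 0.03 m and distance between vial_yellow_center and tongs_tip below 0.025 m), for 0.1 s.
At the end, for the whole second after the job is handed in: Vial still (5 cm/s) in the jaws, within 25 mm of their middle, tongs in the fingers, its centre over 148 mm above the table, tilted under 20 degrees, touched only by the tongs; tongs clear of the indexer; carousel beyond 0.97 rad either way; white-capped vials upright (height (world z) of vial_yellow_center above 0.148 m and angle between vial_yellow_center's own z axis and vertical below 0.35 rad and contact force between each of vial_yellow, the fingers and tongs above 1 N and distance between vial_yellow_center and tongs_tip below 0.025 m and linear speed of vial_yellow below 0.05 m/s and contact force between the fingers and vial_yellow below 0.05 N and contact force between each of vial_yellow, tongs and indexer below 0.05 N and (value of joint carousel below -0.97 rad or value of joint carousel above 0.97 rad) and angle between each of vial_white1_center, vial_white2_center, vial_white3_center's own z axis and vertical below 0.3 rad); the arm keeps its last pose, push and grip.
It fails at once if the gripper or the arm touches the yellow-capped vial (contact force between any of the fingers, the arm and vial_yellow above 0.2 N).
It fails at once if the yellow-capped vial is tipped over (angle between vial_yellow_center's own z axis and vertical above 0.6 rad).
It fails at once if a white-capped vial is tipped or taken out of its place (angle between any of vial_white1_center, vial_white2_center, vial_white3_center's own z axis and vertical above 0.5 rad or height (world z) of any of vial_white1_center, vial_white2_center, vial_white3_center above 0.088 m or height (world z) of any of vial_white1_center, vial_white2_center, vial_white3_center below 0.06 m).
It fails at once if the bowl, a bottle or the carton is pushed away (distance of any of bowl, bottle_red, bottle_blue, carton from where it was at the start of the episode above 0.03 m).
It also fails if it takes over 53 s, if anything falls off the work surface, if the arm or the gripper's body presses on something with over 40 N, if the wrist force passes 120 N, or if a joint passes its speed limit or range.

## Robot

A 7-joint arm with a two-finger parallel gripper is mounted at the origin on the work surface. World frame = base frame: x ahead of the robot, y to its left, z up, the work surface at z = 0. Lengths are in mm, angles in rad, forces in N, time in s.
With the tool pointing down it reaches from about 400 to 875 mm from the base axis. Payload 4.4 kg.
Tool frame: the origin (TCP) lies on the mounting face of the last link; the fingertips stand 173 mm ahead of it and the grasp point (between the pads) lies 155 mm ahead of it; z points along the fingers, y is the line along which they close (so a half turn about z gives the same grasp; the last joint's range is limited). The gripper opens to 85 mm and grips with 20 to 120 N. Pads are 22 mm wide; open, the fingers measure 114 mm over their backs; the gripper's body (76 mm by 85 mm) begins 54 mm behind the grasp point. The pads swing forward as they close: fully open they stand 13 mm farther back than shut.
Start: joints at [-1.378, 0.628, 0.038, 1.517, -0.027, 0.996, -0.02], TCP at [166.329, 628.371, 404.713] pointing down, gripper open.
Joint ranges: [-3.06, 3.06], [-0.37, 2.12], [-1.25, 1.32], [0.18, 2.47], [-1.1, 4.24], [0.23, 1.98], [-2.94, 2.94]. Speed limits (rad/s): [2.57, 2.57, 3.14, 3.14, 3.14, 3.14, 3.14].

## Interface

Orientations are given as [roll, pitch, yaw] about the fixed x, y, z axes, in that order (R = Rz(yaw) Ry(pitch) Rx(roll)).
In Python, from cell import * gives the robot as it stands. The module is installed in compiled form; this text tells all that it offers.
- The arm moves only by the tool jog_arm, never from a script. Its argument "steps" is a list of rows, each a list of 7 numbers: the opening, from -1 (shut) to 1 (fully open), so that 0 is half open, then the shift along the tool's x, y, z as a fraction of full scale, then the turn, a rotation vector about the tool's x, y, z as a fraction of full scale. A call has 1 to 10 rows; each row shifts and turns the commanded pose from where the row before left it, along the tool's axes as they then stand; what a row does not reach is not made up. Full scale, the value 1, is 500 mm for a shift and 2 rad for a turn. A row lasts 1/8 s, in which the tool goes at most 62.5 mm and 10.7 degrees, less where a joint would pass 70% of its speed; a pose out of reach is approached as far as the arm can. A call with a number of a shift or a turn outside -1 to 1 is refused whole. A call with a gripper value outside its range is refused whole. The fingers move at their own pace and stop on an object; the grip force is fixed at half the most. Time passes only in rows, so rows that do not move let the fingers close. It gives the time, the measured TCP pose, the force, the opening and the grip force at its end, in the units of the state.
- read_state(): the state, without advancing time (a new reading comes with each control period).
- get_image(name): name is "scene" or "top"; returns a dict with "pixels" (384x512x3 uint8, red, green, blue), "depth" (384x512 float32, mm along the optical axis (not along the pixel's ray), 0 where there is no reading), "vertical_fov" (degrees; the focal length in pixels is half the picture's height over the tangent of half this angle, whatever the lens; pixels are square), "cx", "cy" (the principal point, pixels), "k1" (the pictures are not rectified: a ray, as slopes to the right and down, at radius r is drawn at 1 + k1 r^2 times it, then the intrinsics apply), "R" (3x3) and "t" (3): a world point X has camera coordinates R X + t. Camera axes: x right, y down, z forward; pixel columns grow to the right and rows downward; lengths in mm; the calibration is good to about 2 mm. A picture is of the moment at which its call begins.
- finish_job(): hands the job in; it is judged then, once.
The state is a dict: "clock": time; "qpos": joint angles; "qd": joint speeds; "tau": joint torques, N m; "eef_pos": TCP position; "tool_rot": TCP orientation; "force": force on the tool from outside, world axes, zero at the start; "torque": the same for the moment, N m; "width": finger opening in mm; "gripper_force": force on a finger pad.
Only numpy, scipy, OpenCV 4.12 (cv2) and the standard library are available. Lean on these libraries where they do the work, as an engineer would, in place of code of your own. Each camera call takes 0.05 s, during which the arm holds its last target. There are 200 camera calls.

## Working session

There is one attempt and no reset: what is moved stays moved. The work goes in short steps, Python scripts to look and compute and a tool call to move; the robot and the scene stay as the last step left them, time stands still between calls to the robot, and variables do not carry over. Pictures are saved under pics/ and viewed, at most 10 in all, crops included, and the job is handed in when it is done.

Besides the shell and the picture viewer there is one more tool, called after "Call:" by a JSON object that holds its "name" and its "arguments", one argument or row to a line. jog_arm: Moves the arm, as the interface text tells. Shift numbers are shares of 500 mm and turn numbers shares of 2 rad, none past 1 either way. Its arguments: {"type":"object","properties":{"steps":{"type":"array"}},"required":["steps"]}

```bash
mkdir -p pics; cat > h.py <<'E'
from cell import *
import numpy as np, cv2
def save(name,fn,crop=None,scale=1):
    g=get_image(name); p=g["pixels"][:,:,::-1].copy()
    if crop: a,b,c,d=crop; p=p[b:d,a:c]
    if scale!=1: p=cv2.resize(p,None,fx=scale,fy=scale,interpolation=cv2.INTER_CUBIC)
    cv2.imwrite("pics/"+fn,p); return g
def ray(g,u,v):
    f=g["pixels"].shape[0]/2/np.tan(np.radians(g["vertical_fov"])/2)
    xd=np.array([(u-g["cx"])/f,(v-g["cy"])/f]); x=xd.copy()
    for _ in range(30): x=xd/(1+g["k1"]*(x@x))
    R=np.array(g["R"]);t=np.array(g["t"])
    return -R.T@t, R.T@np.array([x[0],x[1],1.])
def onz(g,u,v,z):
    o,d=ray(g,u,v); return o+d*(z-o[2])/d[2]
def proj(g,X):
    f=g["pixels"].shape[0]/2/np.tan(np.radians(g["vertical_fov"])/2)
    c=np.array(g["R"])@np.array(X,float)+np.array(g["t"]); s=c[:2]/c[2]; s=s*(1+g["k1"]*(s@s)); return s*f+[g["cx"],g["cy"]]
def cloud(g):
    f=g["pixels"].shape[0]/2/np.tan(np.radians(g["vertical_fov"])/2)
    K=np.array([[f,0,g["cx"]],[0,f,g["cy"]],[0,0,1]])
    v,u=np.mgrid[:384,:512]
    xd=np.stack([(u-g["cx"])/f,(v-g["cy"])/f],-1); x=xd.copy()
    for _ in range(30): x=xd/(1+g["k1"]*(x**2).sum(-1,keepdims=True))
    c=np.dstack([x,np.ones(u.shape)])*g["depth"][...,None]
    return (c-np.array(g["t"]))@np.array(g["R"])
E
python3 - <<'E'
from h import *
s=read_state(); print({k:np.round(s[k],3) for k in s})
for n in("scene","top"):
    g=save(n,n+"0.png"); print(n,g["vertical_fov"],g["cx"],g["cy"],g["k1"],np.round(-np.array(g["R"]).T@np.array(g["t"])),np.round(g["R"],2).tolist())
E
```

```text
{'clock': np.float64(0.0), 'qpos': array([-1.378,  0.629,  0.038,  1.518, -0.027,  0.996, -0.02 ]), 'qd': array([-0.   , -0.001,  0.001,  0.001,  0.   ,  0.002, -0.001]), 'tau': array([ 0.0000e+00, -5.6341e+01,  1.2270e+00, -1.9345e+01,  1.1000e-02,
        1.0000e-02, -0.0000e+00]), 'eef_pos': array([166.225, 628.061, 403.786]), 'tool_rot': array([-3.14 ,  0.   ,  2.883]), 'force': array([-0.206,  0.431, -0.269]), 'torque': array([-0.017, -0.029, -0.001]), 'gripper_force': np.float64(0.0), 'width': np.float64(85.465)}
scene 42.685017305501134 251.28848723502418 188.4309319064285 0.020899941077955668 [1045.  890. 1541.] [[-0.88, 0.47, 0.01], [0.38, 0.72, -0.58], [-0.28, -0.5, -0.82]]
top 45.07897260694505 257.9348267487338 197.18931584773821 0.043415312313202614 [ 391.    7. 1996.] [[0.01, -1.0, 0.01], [-1.0, -0.01, -0.09], [0.09, -0.01, -1.0]]
```

View pics/scene0.png

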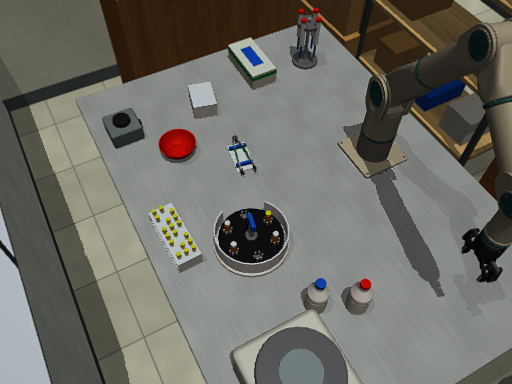

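View pics/top0.png

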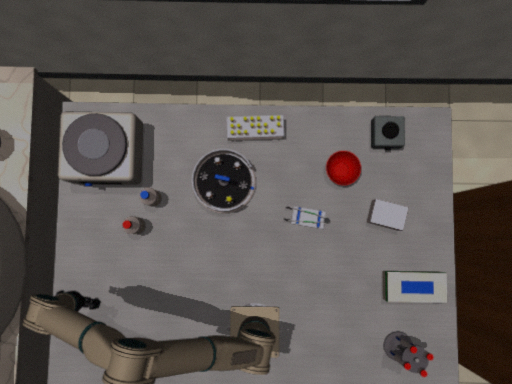

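The scene view shows the carousel at about (252,238), with the blue knob at (251,222) and the yellow cap at (268,214). The tongs rest is at (241,156). In the top view the carousel is at (224,180), the yellow cap at (229,199) and the tongs at (308,217). I'll zoom in on both.

```bash
python3 - <<'E'
from h import *
g=get_image("scene");t=get_image("top")
a=cv2.resize(g["pixels"][190:280,200:305,::-1],None,fx=4,fy=4,interpolation=cv2.INTER_CUBIC)
b=cv2.resize(t["pixels"][140:220,185:265,::-1],None,fx=4,fy=4,interpolation=cv2.INTER_CUBIC)
c=cv2.resize(t["pixels"][195:235,275:340,::-1],None,fx=5,fy=5,interpolation=cv2.INTER_CUBIC)
d=cv2.resize(g["pixels"][130:180,215:265,::-1],None,fx=4,fy=4,interpolation=cv2.INTER_CUBIC)
im=np.zeros((580,760,3),np.uint8)
for p,(x,y) in((a,(0,0)),(b,(430,0)),(c,(0,370)),(d,(430,370))):im[y:y+p.shape[0],x:x+p.shape[1]]=p
cv2.imwrite("pics/z1.png",im)
def mask(g,lo,hi):
    h=cv2.cvtColor(g["pixels"],cv2.COLOR_RGB2HSV); m=cv2.inRange(h,lo,hi); n,l,s,c=cv2.connectedComponentsWithStats(m); return [(s[i,4],c[i]) for i in range(1,n) if s[i,4]>=4]
for n,q in(("scene",g),("top",t)):
    print(n)
    for lab,lo,hi,z in(("yel",(24,150,120),(34,255,255),101),("blue",(105,150,60),(125,255,255),150),("green",(45,80,40),(85,255,255),36),("red",(0,150,100),(6,255,255),50)):
        for s,c in mask(q,lo,hi): print(lab,s,c.round(1),onz(q,*c,z).round(1))
P=cloud(t);Pg=cloud(g)
print("depth rng",t["depth"].min(),t["depth"].max())
for nm,Q in(("top",P),("scene",Pg)):
    z=Q[...,2]; near=np.hypot(Q[...,0]-520,Q[...,1]-180)<200
    m=(abs(z-85)<4)&near; A=Q[m]; print(nm,len(A))
    if len(A)>20:
        for it in range(5):
            M=np.c_[2*A[:,:2],np.ones(len(A))]; s=np.linalg.lstsq(M,(A[:,:2]**2).sum(1),rcond=None)[0]; r=np.sqrt(s[2]+s[0]**2+s[1]**2)
            e=np.hypot(*(A[:,:2]-s[:2]).T)-r; A=A[abs(e)<max(4,2*e.std())]
        print("circle",s[:2],r,len(A))
        ang=np.degrees(np.arctan2(A[:,1]-s[1],A[:,0]-s[0])); hist=np.histogram(ang,72,(-180,180))[0]; print(hist.tolist())
E
```

```text
scene
yel 12 [160.5 207. ] [870.5 -78.8 101. ]
yel 13 [153.2 210.5] [898.5 -77.1 101. ]
yel 12 [171.2 209.4] [841.5 -51.9 101. ]
yel 22 [268.  212.3] [550.6 116.3 101. ]
yel 12 [156.4 216.2] [897.3 -50.1 101. ]
yel 12 [174.7 215.1] [840.2 -25.  101. ]
yel 14 [167.5 218.7] [867.6 -22.9 101. ]
yel 11 [178.4 221.1] [838.6   3.3 101. ]
yel 14 [170.7 224.5] [866.9   3.6 101. ]
yel 13 [163.4 228.4] [894.7   6.1 101. ]
yel 13 [174.4 230.6] [865.4  31.6 101. ]
yel 14 [167.  234.6] [893.2  34.1 101. ]
yel 12 [185.4 233.2] [836.8  58.5 101. ]
yel 12 [170.5 240.5] [891.7  60.6 101. ]
yel 13 [189.4 239.4] [834.6  86.3 101. ]
yel 13 [181.8 243.4] [863.1  88.2 101. ]
yel 12 [193.  245.5] [833.6 113.  101. ]
yel 15 [185.4 249.6] [861.9 115.2 101. ]
yel 14 [177.7 253.5] [889.9 116.5 101. ]
blue 198 [251.3  55.6] [ 240.8 -581.   150. ]
blue 8 [300.1  53.5] [  49.  -495.3  150. ]
blue 6 [313.7  51.8] [  -8.2 -477.3  150. ]
blue 258 [444.7  87.7] [-357.6  -41.2  150. ]
blue 7 [244. 144.] [ 498.7 -159.4  150. ]
blue 18 [237.6 146. ] [ 524.2 -162.   150. ]
blue 15 [231.2 147.5] [ 548.3 -166.4  150. ]
blu
[... 2282 characters left out ...]
 [ -79.1 -710.8   50. ]
red 33 [407.2 366.1] [-118.5 -619.4   50. ]
red 34 [423.5 373.1] [-144.6 -684.1   50. ]
depth rng 0.0 2856.3608
top 66
circle [630.57661918 144.18158286] 127.19661034726386 62
[3, 2, 3, 1, 0, 2, 0, 2, 0, 0, 0, 0, 0, 0, 0, 0, 0, 0, 0, 0, 0, 0, 0, 0, 0, 0, 0, 0, 0, 0, 0, 0, 0, 0, 0, 0, 0, 0, 0, 0, 0, 0, 0, 0, 0, 0, 1, 2, 2, 2, 0, 5, 1, 0, 0, 2, 3, 2, 3, 2, 3, 2, 2, 0, 2, 2, 2, 2, 2, 3, 2, 2]
scene 160
circle [631.45437867 142.92675664] 127.4100360760006 130
[3, 4, 4, 3, 3, 4, 5, 1, 0, 0, 0, 0, 0, 0, 0, 0, 0, 0, 0, 0, 0, 0, 0, 0, 0, 0, 0, 0, 0, 0, 0, 0, 0, 0, 0, 0, 0, 0, 0, 0, 0, 0, 0, 0, 0, 0, 2, 5, 5, 6, 5, 5, 2, 5, 4, 4, 5, 5, 4, 3, 2, 5, 6, 3, 2, 5, 1, 4, 3, 4, 5, 3]
```

View pics/z1.png

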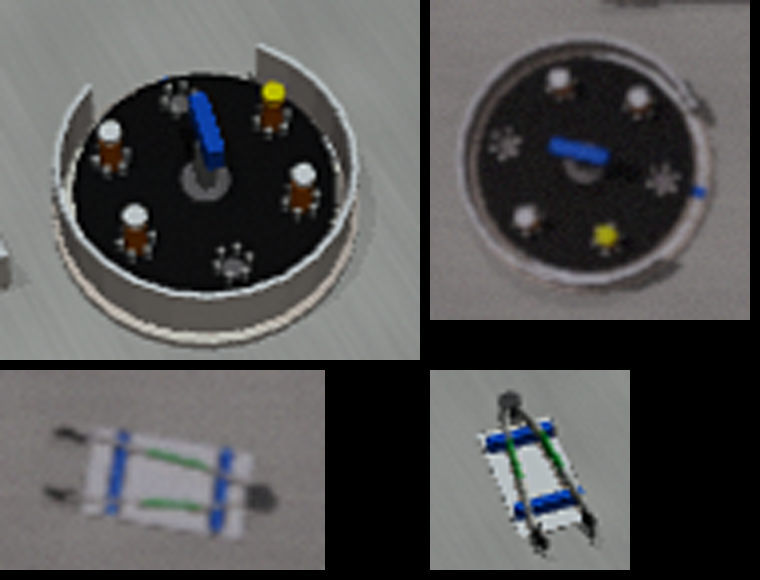

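Yellow stands at about -161° as seen from the axis at (631,143), and the gate faces about -101°, so the carousel must turn +60° (counter-clockwise). The tongs point about +y, with the jaws at the left in the top crop. I'll refine these values.

```bash
cat > m.py <<'E'
from h import *
def comps(g,lo,hi,roi,mn=4):
    h=cv2.cvtColor(g["pixels"],cv2.COLOR_RGB2HSV); m=cv2.inRange(h,lo,hi); k=np.zeros_like(m); x0,y0,x1,y1=roi; k[y0:y1,x0:x1]=1; m=m*k
    n,l,s,c=cv2.connectedComponentsWithStats(m); return [(s[i,4],c[i],np.argwhere(l==i)[:,::-1]) for i in range(1,n) if s[i,4]>=mn]
E
python3 - <<'E'
from m import *
g=get_image("scene");t=get_image("top")
for nm,q in(("top",t),("scene",g)):
    Q=cloud(q); z=Q[...,2]; c0=np.array([631,143.5])
    r=np.hypot(Q[...,0]-c0[0],Q[...,1]-c0[1]); A=Q[(abs(z-85)<5)&(r<140)&(r>115)]
    for it in range(4):
        s=np.linalg.lstsq(np.c_[2*A[:,:2],np.ones(len(A))],(A[:,:2]**2).sum(1),rcond=None)[0]; R=np.sqrt(s[2]+s[0]**2+s[1]**2)
        e=np.hypot(*(A[:,:2]-s[:2]).T)-R; A=A[abs(e)<max(4,2*e.std())]
    ang=np.sort(np.degrees(np.arctan2(A[:,1]-s[1],A[:,0]-s[0]))%360); i=np.argmax(np.diff(ang)); print(nm,"rim",s[:2].round(1),R.round(1),len(A),"gap",ang[i],ang[i+1],"mid",(ang[i]+ang[i+1])/2-360)
    croi=(190,145,260,215) if nm=="top" else (210,190,300,275)
    for lab,lo,hi,zz in(("blue",(105,120,60),(125,255,255),150),("yel",(24,120,90),(34,255,255),101),("white",(0,0,150),(180,60,255),101)):
        for n,c,p in comps(q,lo,hi,croi,3):
            if n>150: continue
            X=onz(q,*c,zz); d=X[:2]-s[:2]; print(lab,n,c.round(1),X.round(1),"r",np.hypot(*d).round(1),"ang",np.degrees(np.arctan2(d[1],d[0])).round(1), "z20",onz(q,*c,20)[:2].round(1))
            if lab=="blue" and n>30:
                W=np.array([onz(q,*u,150)[:2] for u in p]); w,v=np.linalg.eigh(np.cov(W.T)); print("  bar dir",np.degrees(np.arctan2(v[1,1],v[0,1])))
    troi=(280,200,335,232) if nm=="top" else (220,130,262,178)
    for lab,lo,hi,zz in(("green",(45,50,30),(88,255,255),36),("rbar",(105,90,60),(125,255,255),20)):
        for n,c,p in comps(q,lo,hi,troi,3): print("T",lab,n,c.round(1),onz(q,*c,zz).round(1))
E
```

```text
top rim [630.3 144.2] 127.0 150 gap 216.67031706083583 297.1236793224125 mid -103.10300180837584
blue 71 [221.6 177.1] [632.4 142.9 150. ] r 2.4 ang -32.0 z20 [649.4 152.5]
  bar dir 77.89498120166974
blue 8 [251.5 187.5] [591.9  22.1 150. ] r 128.0 ang -107.5 z20 [606.   23.2]
yel 23 [228.3 198.2] [551.7 117.2 101. ] r 83.1 ang -161.0 z20 [558.6 121.9]
white 7 [216.7 159. ] [713.8 168.  101. ] r 86.9 ang 15.9 z20 [727.6 174.9]
white 5 [236.6 163.8] [694.9  85.5 101. ] r 87.4 ang -42.3 z20 [707.9  88.8]
white 6 [208.2 193.8] [568.7 200.2 101. ] r 83.2 ang 137.7 z20 [576.3 208.5]
white 14 [221.7 208.8] [507.9 143.4 101. ] r 122.4 ang -179.6 z20 [512.9 149.2]
T green 13 [309.5 212.2] [ 502.  -224.2   36. ]
T green 15 [309.  221.3] [ 463.4 -222.3   36. ]
T rbar 27 [298.1 214.4] [ 492.8 -177.7   20. ]
T rbar 36 [318.8 218.7] [ 475.8 -265.8   20. ]
T rbar 4 [297.  222.2] [ 459.5 -173.    20. ]
scene rim [631.  142.9] 127.3 248 gap 220.29454542174997 294.361619641421 mid -102.6719174684145
blue 93 [251.3 221.7] [634.1 148.9 150. ] r 6.8 ang 62.8 z20 [595.6  79.6]
  bar dir 75.9729066377823
[... 296 characters left out ...]
0 [693.5 128.3]
white 5 [288. 246.] [557.  262.7 101. ] r 140.9 ang 121.7 z20 [529.5 227.5]
white 10 [288.5 263.6] [588.5 318.9 101. ] r 181.0 ang 103.6 z20 [562.8 286.7]
white 55 [218.9 270.1] [797.4 233.3 101. ] r 189.4 ang 28.5 z20 [783.4 196.4]
white 3 [277.3 269.3] [630.6 319.4 101. ] r 176.6 ang 90.1 z20 [607.3 287.4]
T green 30 [244.7 149.7] [ 465.1 -218.1   36. ]
T green 22 [235.5 151.5] [ 501.8 -226.9   36. ]
T rbar 10 [244. 144.] [ 447.7 -257.5   20. ]
T rbar 22 [237.5 146. ] [ 475.8 -260.2   20. ]
T rbar 18 [231.1 147.7] [ 502.8 -264.6   20. ]
T rbar 3 [252.3 159.7] [ 456.3 -170.5   20. ]
T rbar 45 [245.  162.5] [ 488.5 -171.3   20. ]
T rbar 11 [237.1 164.6] [ 521.  -176.7   20. ]
```

```bash
cat > plan.py <<'E'
import sys
from h import *
from scipy.spatial.transform import Rotation as Ro
def plan(x,y,z,yawdeg,n,grip,roll=180.,pitch=0.,cmd=None):
    s=read_state(); p=np.array(s["eef_pos"]); r0=Ro.from_euler("xyz",s["tool_rot"]) 
    r1=Ro.from_euler("xyz",[roll,pitch,yawdeg],degrees=True); T=np.array([x,y,z],float)
    rows=[]; r=r0
    for i in range(n):
        k=n-i; d=r.inv().apply((T-p)/k)/500; w=((r.inv()*r1).as_rotvec()/k)/2
        d=d.round(3); w=w.round(4); rows.append([grip,*d.tolist(),*w.tolist()])
        p=p+r.apply(d*500); r=r*Ro.from_rotvec(w*2)
    print("clock",s["clock"],"pos",np.round(s["eef_pos"],1),"yaw",np.degrees(s["tool_rot"]).round(2),"w",s["width"],"F",np.round(s["force"],1),"gf",s["gripper_force"])
    for i in range(0,n,10): print(str(rows[i:i+10]).replace(" ",""))
if __name__=="__main__":
    a=[float(v) for v in sys.argv[1:]]; plan(a[0],a[1],a[2],a[3],int(a[4]),a[5])
E
python3 plan.py 631 143 400 77.7 16 1
```

```text
clock 0.3 pos [166.3 628.3 404.4] yaw [-179.96   -0.    165.17] w 85.86404994180391 F [1.  0.1 0. ] gf 0.0
[[1.0,-0.072,-0.044,0.001,-0.0,0.0,0.0477],[1.0,-0.076,-0.037,0.001,-0.0,0.0,0.0477],[1.0,-0.079,-0.029,0.001,-0.0,0.0,0.0477],[1.0,-0.081,-0.022,0.0,-0.0,0.0,0.0477],[1.0,-0.083,-0.014,0.001,-0.0,0.0,0.0477],[1.0,-0.084,-0.006,0.0,-0.0,0.0,0.0477],[1.0,-0.084,0.002,0.001,-0.0,0.0,0.0477],[1.0,-0.083,0.01,0.0,-0.0,0.0,0.0477],[1.0,-0.082,0.018,0.001,-0.0,0.0,0.0477],[1.0,-0.08,0.026,0.0,-0.0,0.0,0.0477]]
[[1.0,-0.077,0.033,0.001,-0.0,0.0,0.0477],[1.0,-0.074,0.04,0.0,-0.0,0.0001,0.0477],[1.0,-0.069,0.047,0.001,-0.0,0.0001,0.0477],[1.0,-0.065,0.053,0.0,-0.0,0.0,0.0477],[1.0,-0.059,0.06,0.001,-0.0001,0.0001,0.0478],[1.0,-0.053,0.064,0.0,-0.0,0.0,0.0477]]
```

Call:
{"name": "jog_arm", "arguments": {
  "steps": [
    [1,-0.072,-0.044,0.001,0,0,0.0477],
    [1,-0.076,-0.037,0.001,0,0,0.0477],
    [1,-0.079,-0.029,0.001,0,0,0.0477],
    [1,-0.081,-0.022,0,0,0,0.0477],
    [1,-0.083,-0.014,0.001,0,0,0.0477],
    [1,-0.084,-0.006,0,0,0,0.0477],
    [1,-0.084,0.002,0.001,0,0,0.0477],
    [1,-0.083,0.01,0,0,0,0.0477],
    [1,-0.082,0.018,0.001,0,0,0.0477],
    [1,-0.08,0.026,0,0,0,0.0477]
  ]
}}

```text
clock: 1.55
eef_pos: [458.2, 323.9, 401.8]
tool_rot: [3.141, -0.0, 1.926]
force: [-0.2, 0.0, 1.0]
width: 85.4
gripper_force: 0.0
```

Call:
{"name": "jog_arm", "arguments": {
  "steps": [
    [1,-0.077,0.033,0.001,0,0,0.0477],
    [1,-0.074,0.04,0,0,0,0.0477],
    [1,-0.069,0.047,0.001,0,0,0.0477],
    [1,-0.065,0.053,0,0,0,0.0477],
    [1,-0.059,0.06,0.001,0,0,0.0478],
    [1,-0.053,0.064,0,0,0,0.0477],
    [1,0,0,0,0,0,0],
    [1,0,0,0,0,0,0]
  ]
}}

```text
clock: 2.55
eef_pos: [630.4, 143.7, 399.8]
tool_rot: [-3.14, -0.001, 1.357]
force: [-0.2, -0.6, 0.0]
width: 85.8
gripper_force: 0.0
```

```bash
python3 plan.py 631 143 292 77.7 5 1
```

```text
clock 2.55 pos [630.4 143.7 399.8] yaw [-1.7992e+02 -3.0000e-02  7.7760e+01] w 85.80546602603513 F [-0.2 -0.6  0. ] gf 0.0
[[1.0,-0.0,0.0,0.043,-0.0001,-0.0001,0.0001],[1.0,-0.0,0.0,0.043,-0.0001,-0.0,0.0001],[1.0,-0.0,0.001,0.043,-0.0002,-0.0001,0.0001],[1.0,-0.001,0.0,0.043,-0.0001,-0.0,0.0001],[1.0,-0.0,0.001,0.044,-0.0002,-0.0001,0.0001]]
```

Call:
{"name": "jog_arm", "arguments": {
  "steps": [
    [1,0,0,0.05,0,0,0],
    [1,0,0,0.05,0,0,0],
    [1,0,0.001,0.05,0,0,0],
    [1,0,0.001,0.04,0,0,0],
    [1,0,0,0.026,0,0,0],
    [0,0,0,0,0,0,0],
    [-0.3,0,0,0,0,0,0],
    [-0.3,0,0,0,0,0,0]
  ]
}}

```text
clock: 3.55
eef_pos: [632.2, 142.8, 293.1]
tool_rot: [3.14, -0.001, 1.356]
force: [-0.2, 0.1, -0.4]
width: 32.6
gripper_force: 0.0
```

Call:
{"name": "jog_arm", "arguments": {
  "steps": [
    [-0.5,0,0,0,0,0,0],
    [-0.5,0,0,0,0,0,0],
    [-0.7,0,0,0,0,0,0],
    [-0.7,0,0,0,0,0,0],
    [-0.7,0,0,0,0,0,0]
  ]
}}

```text
clock: 4.18
eef_pos: [631.7, 142.9, 292.5]
tool_rot: [-3.141, -0.0, 1.356]
force: [-2.1, -0.5, 3.7]
width: 15.2
gripper_force: 59.0
```

Call:
{"name": "jog_arm", "arguments": {
  "steps": [
    [-0.7,0,0,0,0,0,-0.03],
    [-0.7,0,0,0,0,0,-0.06],
    [-0.7,0,0,0,0,0,-0.06],
    [-0.7,0,0,0,0,0,-0.06],
    [-0.7,0,0,0,0,0,-0.06],
    [-0.7,0,0,0,0,0,-0.06],
    [-0.7,0,0,0,0,0,-0.06],
    [-0.7,0,0,0,0,0,-0.06],
    [-0.7,0,0,0,0,0,-0.04],
    [-0.7,0,0,0,0,0,-0.0336]
  ]
}}

```text
clock: 5.42
eef_pos: [629.4, 142.0, 292.5]
tool_rot: [-3.135, -0.005, 2.404]
force: [-12.0, -2.2, 12.4]
width: 15.2
gripper_force: 60.3
```

Call:
{"name": "jog_arm", "arguments": {
  "steps": [
    [-0.7,0,0,0,0,0,0],
    [-0.7,0,0,0,0,0,0],
    [-0.7,0,0,0,0,0,0]
  ]
}}

```text
clock: 5.8
eef_pos: [629.4, 142.0, 292.5]
tool_rot: [-3.135, -0.004, 2.403]
force: [-11.6, -2.9, 12.2]
width: 15.2
gripper_force: 60.3
```

```bash
python3 - <<'E'
from m import *
s=read_state(); print(s["torque"],s["force"],s["width"],s["eef_pos"],np.degrees(s["tool_rot"]))
t=get_image("top");g=get_image("scene")
for q,roi in((t,(190,145,260,215)),(g,(210,190,300,275))):
    for n,c,p in comps(q,(24,120,90),(34,255,255),roi,3):
        d=onz(q,*c,101)[:2]-[631,143]; print(n,c,d,np.hypot(*d),np.degrees(np.arctan2(d[1],d[0])))
cv2.imwrite("pics/z2.png",cv2.resize(g["pixels"][170:280,190:310,::-1],None,fx=5,fy=5,interpolation=cv2.INTER_CUBIC))
E
```

```text
[-0.33703605  1.66659008  0.05360375] [-11.64470332  -2.89375339  12.1787016 ] 15.174002474541455 [629.35134861 142.03432092 292.46608602] [-179.64375345   -0.25534181  137.68757832]
```

View pics/z2.png

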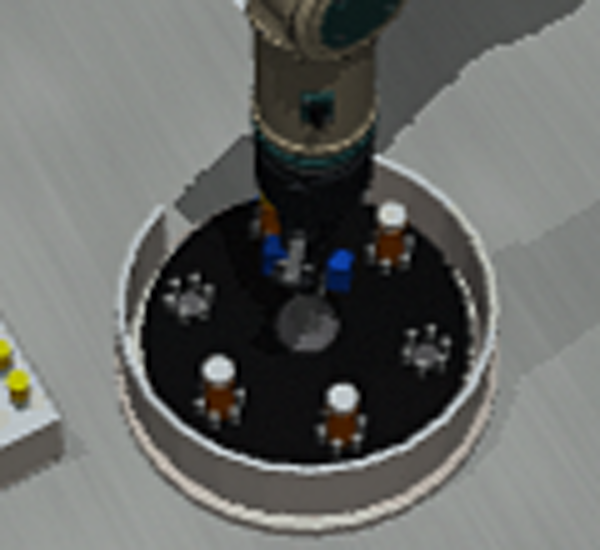

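The scene crop shows the gripper on the knob and the yellow-capped vial just left of it in the gate, at about (268,215). The white vials are all standing. I'll release and rise.

Call:
{"name": "jog_arm", "arguments": {
  "steps": [
    [-0.4,0,0,0,0,0,0],
    [0,0,0,0,0,0,0],
    [1,0,0,0,0,0,0],
    [1,0,0,0,0,0,0],
    [1,0,0,-0.04,0,0,0],
    [1,0,0,-0.08,0,0,0],
    [1,0,0,-0.08,0,0,0],
    [1,0,0,-0.02,0,0,0]
  ]
}}

```text
clock: 6.9
eef_pos: [632.6, 142.9, 405.2]
tool_rot: [3.137, 0.003, 2.403]
force: [0.0, 0.1, 0.3]
width: 85.7
gripper_force: 0.0
```

```bash
python3 plan.py 483 -223 300 81.8 12 1
```

```text
clock 6.9 pos [632.6 142.9 405.2] yaw [1.7974e+02 1.7000e-01 1.3770e+02] w 85.70356443210625 F [0.  0.1 0.3] gf 0.0
[[1.0,-0.023,-0.062,0.017,0.0002,0.0,0.0407],[1.0,-0.027,-0.06,0.017,0.0002,0.0,0.0406],[1.0,-0.032,-0.057,0.017,0.0002,0.0,0.0407],[1.0,-0.037,-0.055,0.018,0.0003,0.0,0.0406],[1.0,-0.041,-0.051,0.017,0.0002,0.0,0.0407],[1.0,-0.045,-0.048,0.018,0.0003,0.0,0.0406],[1.0,-0.049,-0.044,0.018,0.0002,0.0,0.0407],[1.0,-0.053,-0.04,0.017,0.0003,0.0,0.0406],[1.0,-0.055,-0.036,0.018,0.0003,0.0001,0.0407],[1.0,-0.058,-0.031,0.017,0.0002,0.0,0.0406]]
[[1.0,-0.061,-0.026,0.018,0.0003,0.0001,0.0407],[1.0,-0.063,-0.021,0.017,0.0002,0.0,0.0406]]
```

Call:
{"name": "jog_arm", "arguments": {
  "steps": [
    [1,-0.023,-0.062,0.017,0.0002,0,0.0407],
    [1,-0.027,-0.06,0.017,0.0002,0,0.0406],
    [1,-0.032,-0.057,0.017,0.0002,0,0.0407],
    [1,-0.037,-0.055,0.018,0.0003,0,0.0406],
    [1,-0.041,-0.051,0.017,0.0002,0,0.0407],
    [1,-0.045,-0.048,0.018,0.0003,0,0.0406],
    [1,-0.049,-0.044,0.018,0.0002,0,0.0407],
    [1,-0.053,-0.04,0.017,0.0003,0,0.0406],
    [1,-0.055,-0.036,0.018,0.0003,0.0001,0.0407],
    [1,-0.058,-0.031,0.017,0.0002,0,0.0406]
  ]
}}

```text
clock: 8.15
eef_pos: [505.9, -162.6, 314.7]
tool_rot: [-3.136, 0.001, 1.588]
force: [-0.1, 0.3, -0.3]
width: 85.9
gripper_force: 0.0
```

Call:
{"name": "jog_arm", "arguments": {
  "steps": [
    [1,-0.061,-0.026,0.018,0.0003,0.0001,0.0407],
    [1,-0.063,-0.021,0.017,0.0002,0,0.0406],
    [1,0,0,0,0,0,0]
  ]
}}

```text
clock: 8.52
eef_pos: [479.9, -226.0, 297.4]
tool_rot: [-3.134, 0.004, 1.422]
force: [0.4, -0.3, -0.4]
width: 85.2
gripper_force: 0.0
```

```bash
python3 - <<'E'
from m import *
t=get_image("top");g=get_image("scene")
for q,roi in((t,(190,145,260,215)),(g,(210,190,300,275))):
    for n,c,p in comps(q,(24,120,90),(34,255,255),roi,3):
        d=onz(q,*c,101)[:2]; print("yellow",n,c,d,d-[631,143],np.hypot(*(d-[631,143])),np.degrees(np.arctan2(*(d-[631,143])[::-1])))
    for n,c,p in comps(q,(0,0,150),(180,60,255),roi,3):
        d=onz(q,*c,101)[:2]; 
        if n<30 and abs(np.hypot(*(d-[631,143]))-85)<6:print("white",n,d.round(1))
    for n,c,p in comps(q,(105,120,60),(125,255,255),roi,30):
        W=np.array([onz(q,*u,150)[:2] for u in p]); w,v=np.linalg.eigh(np.cov(W.T)); print("  bar dir",np.degrees(np.arctan2(v[1,1],v[0,1])))
cv2.imwrite("pics/z3.png",cv2.resize(g["pixels"][110:185,205:285,::-1],None,fx=6,fy=6,interpolation=cv2.INTER_CUBIC))
E
python3 plan.py 483 -223 183 81.8 5 1
```

```text
yellow 20 [242.65 183.35] [613.93371846  59.2287158 ] [-17.06628154 -83.7712842 ] 85.49202314776596 -101.5149874323823
white 7 [713.8 168. ]
white 6 [650.5 225.3]
white 6 [552.6 116.4]
  bar dir 137.43641881902752
yellow 25 [244.44 207.6 ] [613.54886713  60.94327173] [-17.45113287 -82.05672827] 83.89188692549575 -102.00630425569895
white 19 [580.4  74. ]
white 18 [550.6 116.6]
white 21 [711.8 169. ]
white 21 [650.1 225.8]
  bar dir 133.32086019231227
clock 8.625 pos [ 481.6 -223.1  297.9] yaw [-1.7964e+02  8.0000e-02  8.1820e+01] w 85.61484692843561 F [ 0.7  0.1 -0. ] gf 0.0
[[1.0,0.0,0.001,0.046,-0.0006,0.0001,0.0],[1.0,0.0,0.001,0.046,-0.0006,0.0002,0.0],[1.0,0.0,0.001,0.046,-0.0006,0.0001,0.0001],[1.0,0.0,0.0,0.046,-0.0007,0.0002,0.0],[1.0,0.001,0.001,0.046,-0.0006,0.0001,0.0001]]
```

View pics/z3.png

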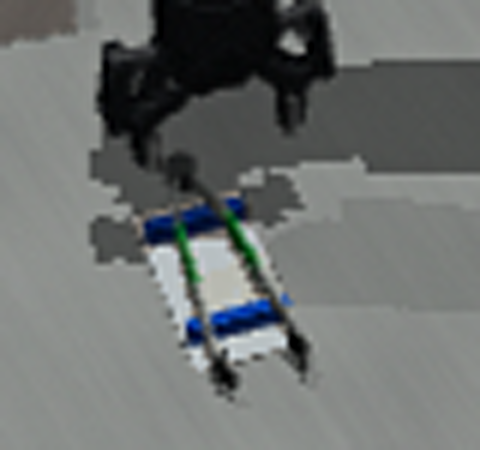

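The tongs lie straight on the rest under the gripper, with the plates at about (235,151) and (245,150). The yellow vial is in the gate at world (613.5,60). I'll descend and squeeze to 40 mm.

Call:
{"name": "jog_arm", "arguments": {
  "steps": [
    [1,0,0,0.05,-0.0006,0.0001,0],
    [1,0,0.001,0.05,-0.0006,0.0001,0],
    [1,0,0.001,0.05,-0.0006,0.0001,0],
    [1,0,0.001,0.04,-0.0006,0.0001,0],
    [1,0,0.001,0.03,-0.0006,0.0001,0],
    [0.6,0,0,0.012,0,0,0],
    [0.3,0,0,0,0,0,0],
    [0.1,0,0,0,0,0,0],
    [0.05,0,0,0,0,0,0],
    [0.05,0,0,0,0,0,0]
  ]
}}

```text
clock: 9.88
eef_pos: [483.4, -223.9, 183.0]
tool_rot: [3.14, 0.001, 1.428]
force: [-1.2, 0.7, 3.7]
width: 45.0
gripper_force: 2.2
```

Call:
{"name": "jog_arm", "arguments": {
  "steps": [
    [-0.03,0,0,0,0,0,0],
    [-0.05,0,0,0,0,0,0],
    [-0.07,0,0,0,0,0,0],
    [-0.07,0,0,0,0,0,0],
    [-0.07,0,0,0,0,0,0]
  ]
}}

```text
clock: 10.5
eef_pos: [483.7, -224.0, 183.5]
tool_rot: [3.139, 0.001, 1.428]
force: [-1.6, 0.7, 9.0]
width: 39.8
gripper_force: 7.2
```

```bash
python3 plan.py 483 -223 181 81.8 1 -0.07; python3 - <<'E'
from m import *
g=get_image("scene")
for n,c,p in comps(g,(45,50,30),(88,255,255),(215,130,262,178),3): print("T",n,c.round(1),onz(g,*c,36).round(1))
cv2.imwrite("pics/z4.png",cv2.resize(g["pixels"][110:185,205:285,::-1],None,fx=6,fy=6,interpolation=cv2.INTER_CUBIC))
E
```

```text
clock 10.5 pos [ 483.7 -224.   183.5] yaw [1.7986e+02 7.0000e-02 8.1810e+01] w 39.82915105074532 F [-1.6  0.7  9. ] gf 7.173622124682879
[[-0.07,0.002,-0.002,0.005,0.0013,0.0006,0.0001]]
T 26 [243.9 150.1] [ 468.9 -217.7   36. ]
T 9 [236.7 154.6] [ 504.8 -210.9   36. ]
```

View pics/z4.png

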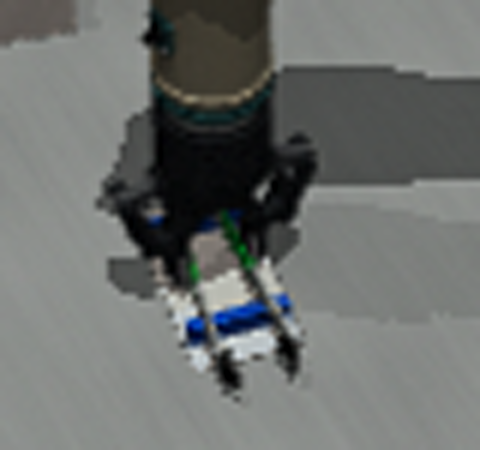

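The fingers straddle the green plates and the plates read 39.8 mm wide. I'll lift and check how the tongs hang.

Call:
{"name": "jog_arm", "arguments": {
  "steps": [
    [-0.07,0,0,-0.008,0,0,0],
    [-0.07,0,0,-0.01,0,0,0],
    [-0.07,0,0,-0.02,0,0,0],
    [-0.07,0,0,-0.04,0,0,0],
    [-0.07,0,0,-0.05,0,0,0],
    [-0.07,0,0,-0.04,0,0,0],
    [-0.07,0,0,0,0,0,0],
    [-0.07,0,0,0,0,0,0]
  ]
}}

```text
clock: 11.55
eef_pos: [483.1, -223.5, 266.1]
tool_rot: [3.141, 0.001, 1.428]
force: [-0.2, -0.4, -1.2]
width: 39.7
gripper_force: 4.4
```

```bash
python3 - <<'E'
from m import *
s=read_state(); print(s["clock"],s["eef_pos"],np.degrees(s["tool_rot"]),s["width"],s["gripper_force"],s["force"])
g=get_image("scene");t=get_image("top")
for q in(g,t):
    p=proj(q,[483,-223,28]); q0=proj(q,[483+13,-223+94,112]); print(p,q0)
u,v=proj(g,[483,-223,112]).astype(int); 
a=cv2.resize(g["pixels"][v-30:v+60,u-50:u+50,::-1],None,fx=6,fy=6,interpolation=cv2.INTER_CUBIC)
cv2.imwrite("pics/z5.png",a); print(u-50,v-30)
E
```

```text
11.55 [ 483.0969714  -223.51410726  266.0651059 ] [1.79983328e+02 4.81021698e-02 8.18170448e+01] 39.67443184529329 4.371927382580907 [-0.21799907 -0.3805899  -1.18920457]
[240.17967984 151.73959393] [248.49940649 155.86814886]
[308.95097978 216.80204517] [288.30774722 212.37881103]
189 107
```

View pics/z5.png

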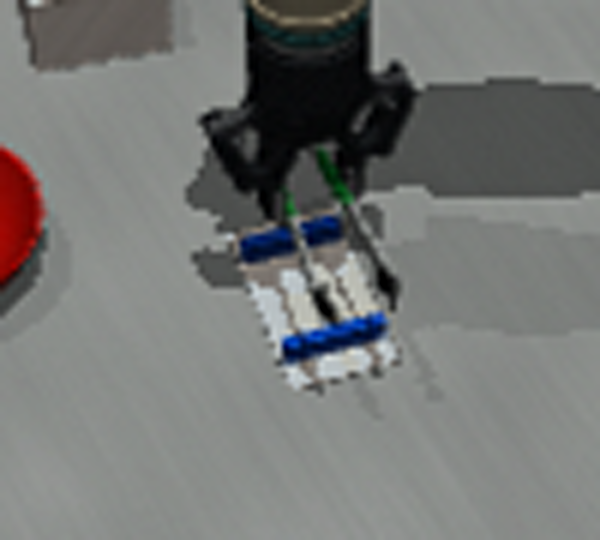

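The tongs are off the rest and level, with the jaws at about (243,157) and (254,156) against a predicted middle of (248.5,156). I'll check the tip's height and position with depth, then plan the gate entry.

```bash
python3 - <<'E'
from m import *
a=np.radians(81.8); ex=np.array([np.cos(a),np.sin(a)]); ey=np.array([-ex[1],ex[0]])
for n in("scene","top"):
    q=get_image(n); P=cloud(q); d=P[...,:2]-[483,-223]; X=d@ex; Y=d@ey; Z=P[...,2]
    m=(X>15)&(X<130)&(abs(Y)<45)&(Z>60)&(Z<170)
    for lo in range(15,130,15):
        k=m&(X>=lo)&(X<lo+15)
        for sg in(1,-1):
            kk=k&(Y*sg>0)
            if kk.sum(): print(n,lo,sg,kk.sum(),"X",X[kk].max().round(),"Y",Y[kk].min().round(),Y[kk].max().round(),"Z",np.median(Z[kk]).round(1),Z[kk].max().round(1))
E
```

```text
scene 15 1 20 X 29.0 Y 15.0 43.0 Z 143.2 169.9
scene 15 -1 21 X 30.0 Y -45.0 -14.0 Z 150.8 167.8
scene 30 1 11 X 45.0 Y 17.0 22.0 Z 112.2 123.2
scene 30 -1 5 X 44.0 Y -20.0 -19.0 Z 115.5 120.1
scene 45 1 5 X 59.0 Y 20.0 24.0 Z 113.9 120.2
scene 45 -1 6 X 59.0 Y -23.0 -20.0 Z 115.1 119.3
scene 60 1 8 X 72.0 Y 21.0 23.0 Z 113.8 122.4
scene 60 -1 6 X 74.0 Y -25.0 -20.0 Z 115.5 120.9
scene 75 1 8 X 89.0 Y 17.0 26.0 Z 117.9 120.4
scene 75 -1 11 X 90.0 Y -27.0 -19.0 Z 114.4 122.3
scene 90 1 10 X 100.0 Y 18.0 27.0 Z 112.5 122.4
scene 90 -1 8 X 104.0 Y -25.0 -20.0 Z 107.4 115.3
scene 105 1 2 X 107.0 Y 18.0 18.0 Z 114.5 118.4
scene 105 -1 2 X 107.0 Y -22.0 -21.0 Z 119.0 120.8
top 15 -1 1 X 16.0 Y -44.0 -44.0 Z 149.1 149.1
top 30 1 1 X 44.0 Y 20.0 20.0 Z 118.7 118.7
top 30 -1 6 X 45.0 Y -22.0 -17.0 Z 113.7 125.2
top 45 1 4 X 60.0 Y 20.0 22.0 Z 115.9 120.6
top 45 -1 5 X 59.0 Y -23.0 -19.0 Z 115.0 122.0
top 60 1 3 X 72.0 Y 23.0 24.0 Z 112.8 115.6
top 60 -1 4 X 75.0 Y -22.0 -21.0 Z 116.5 119.2
top 75 1 8 X 89.0 Y 19.0 25.0 Z 115.5 127.1
top 75 -1 6 X 88.0 Y -26.0 -18.0 Z 118.3 130.8
top 90 1 5 X 101.0 Y 19.0 24.0 Z 120.4 121.9
top 90 -1 6 X 104.0 Y -25.0 -18.0 Z 120.3 120.9
top 105 1 2 X 107.0 Y 18.0 21.0 Z 118.2 123.3
top 105 -1 1 X 108.0 Y -19.0 -19.0 Z 120.9 120.9
```

```bash
python3 plan.py 569.7 -140.3 229 77.7 6 -0.07
```

```text
clock 11.75 pos [ 483.1 -223.7  265.7] yaw [-1.7997e+02  5.0000e-02  8.1800e+01] w 39.84130471749195 F [-0.1  0.  -1.5] gf 4.371978108156327
[[-0.07,0.032,0.025,0.012,-0.0,0.0001,0.006],[-0.07,0.032,0.024,0.012,-0.0,0.0001,0.006],[-0.07,0.032,0.024,0.012,-0.0001,0.0001,0.0059],[-0.07,0.032,0.023,0.012,-0.0,0.0,0.006],[-0.07,0.033,0.023,0.013,-0.0001,0.0001,0.0059],[-0.07,0.033,0.023,0.012,-0.0,0.0,0.006]]
```

Call:
{"name": "jog_arm", "arguments": {
  "steps": [
    [-0.07,0.032,0.025,0.012,0,0,0.006],
    [-0.07,0.032,0.024,0.012,0,0,0.006],
    [-0.07,0.032,0.024,0.012,0,0,0.006],
    [-0.07,0.032,0.023,0.012,0,0,0.006],
    [-0.07,0.033,0.023,0.013,0,0,0.006],
    [-0.07,0.033,0.023,0.012,0,0,0.006],
    [-0.07,0,0,0,0,0,0],
    [-0.07,0,0,0,0,0,0]
  ]
}}

```text
clock: 12.75
eef_pos: [569.5, -141.1, 229.9]
tool_rot: [3.141, 0.002, 1.355]
force: [-0.4, -1.3, -0.8]
width: 40.1
gripper_force: 4.4
```

```bash
cat > chk.py <<'E'
from m import *
s=read_state(); e=np.array(s["eef_pos"]); a=s["tool_rot"][2]; ex=np.array([np.cos(a),np.sin(a)]); ey=np.array([-ex[1],ex[0]])
print(s["clock"],e.round(1),np.degrees(s["tool_rot"]).round(2),s["width"],s["gripper_force"],np.round(s["force"],1))
for n in("scene","top"):
    q=get_image(n); P=cloud(q); d=P[...,:2]-e[:2]; X=d@ex; Y=d@ey; Z=P[...,2]; zc=e[2]-154
    m=(X>78)&(X<112)&(abs(Y)<35)&(abs(Z-zc)<14)
    L=m&(Y>0);R=m&(Y<0)
    print(n,"jaw L/R Y",np.median(Y[L]).round(1),np.median(Y[R]).round(1),"Xmax",X[m].max().round(1),"Z",np.median(Z[m]).round(1),"exp top",zc+8)
    roi=(190,145,260,215) if n=="top" else (210,190,300,275)
    for k,c,p in comps(q,(24,120,90),(34,255,255),roi,3):
        w=onz(q,*c,99)[:2]-e[:2]; print("  yellow in tool: X",(w@ex).round(1),"Y",(w@ey).round(1))
E
python3 chk.py; python3 plan.py 593.1 -32.8 229 77.7 8 -0.07
```

```text
12.75 [ 569.5 -141.1  229.9] [1.7997e+02 1.1000e-01 7.7650e+01] 40.100393280322415 4.373121072985668 [-0.4 -1.3 -0.8]
scene jaw L/R Y 20.0 -21.9 Xmax 107.9 Z 78.1 exp top 83.92138818987934
  yellow in tool: X 205.5 Y 0.6
top jaw L/R Y 22.1 -20.8 Xmax 105.9 Z 80.4 exp top 83.92138818987934
  yellow in tool: X 205.1 Y -0.2
clock 12.85 pos [ 569.4 -141.6  230.2] yaw [1.7995e+02 1.0000e-01 7.7580e+01] w 39.68290566898609 F [-0.2 -0.3 -1.2] gf 4.3733474177679454
[[-0.07,0.028,-0.0,0.0,0.0001,0.0001,-0.0001],[-0.07,0.028,-0.0,0.0,0.0001,0.0001,-0.0001],[-0.07,0.028,-0.0,0.0,0.0,0.0001,-0.0001],[-0.07,0.028,-0.0,0.0,0.0001,0.0001,-0.0001],[-0.07,0.028,-0.0,0.001,0.0,0.0001,-0.0002],[-0.07,0.028,-0.0,0.0,0.0001,0.0001,-0.0001],[-0.07,0.027,-0.0,0.001,0.0,0.0002,-0.0002],[-0.07,0.028,-0.0,0.0,0.0001,0.0001,-0.0001]]
```

Alignment is good: the yellow vial is 205 mm ahead of the tool, within 0.5 mm sideways. I need to advance 110 mm.

Call:
{"name": "jog_arm", "arguments": {
  "steps": [
    [-0.07,0.03,0,0,0,0,0],
    [-0.07,0.03,0,0,0,0,0],
    [-0.07,0.03,0,0,0,0,0],
    [-0.07,0.03,0,0,0,0,0],
    [-0.07,0.03,0,0,0,0,0],
    [-0.07,0.03,0,0,0,0,0],
    [-0.07,0.02,0,0,0,0,0],
    [-0.07,0.01,0,0,0,0,0],
    [-0.07,0.01,0,0,0,0,0],
    [-0.07,0,0,0,0,0,0]
  ]
}}

```text
clock: 14.1
eef_pos: [593.5, -33.0, 229.8]
tool_rot: [3.141, 0.001, 1.356]
force: [0.4, -0.2, -1.6]
width: 39.8
gripper_force: 4.4
```

```bash
python3 chk.py; python3 -c "
from h import *
g=get_image('scene');cv2.imwrite('pics/z6.png',cv2.resize(g['pixels'][170:270,200:300,::-1],None,fx=6,fy=6,interpolation=cv2.INTER_CUBIC))"
```

```text
14.1 [593.5 -33.  229.8] [1.7994e+02 6.0000e-02 7.7680e+01] 39.76476682740955 4.372865477052983 [ 0.4 -0.2 -1.6]
scene jaw L/R Y 17.5 -17.6 Xmax 109.3 Z 78.5 exp top 83.75038912485593
  yellow in tool: X 94.8 Y 0.8
top jaw L/R Y 21.1 -19.0 Xmax 108.8 Z 83.3 exp top 83.75038912485593
  yellow in tool: X 95.0 Y -0.3
```

View pics/z6.png

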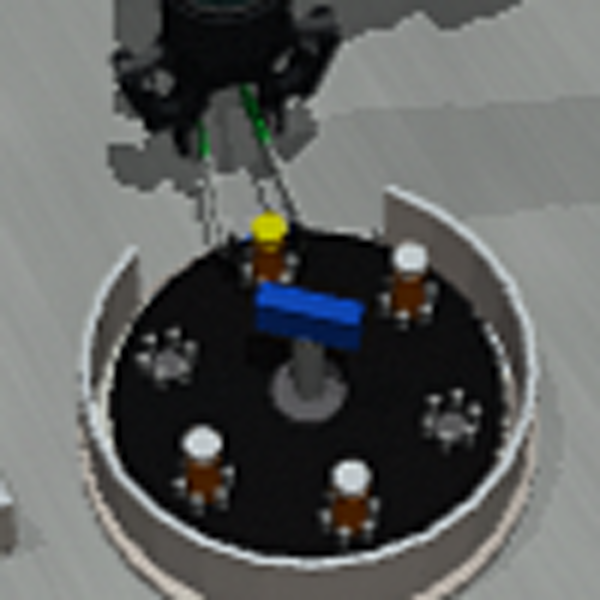

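The jaws sit either side of the yellow-capped vial at (245,209), and everything is upright. Closing now.

Call:
{"name": "jog_arm", "arguments": {
  "steps": [
    [-0.12,0,0,0,0,0,0],
    [-0.17,0,0,0,0,0,0],
    [-0.22,0,0,0,0,0,0],
    [-0.27,0,0,0,0,0,0],
    [-0.32,0,0,0,0,0,0],
    [-0.36,0,0,0,0,0,0],
    [-0.36,0,0,0,0,0,0],
    [-0.36,0,0,0,0,0,0],
    [-0.36,0,0,0,0,0,0]
  ]
}}

```text
clock: 15.38
eef_pos: [593.4, -33.0, 229.8]
tool_rot: [3.141, 0.001, 1.356]
force: [-0.9, -1.3, 0.1]
width: 28.8
gripper_force: 58.7
```

Call:
{"name": "jog_arm", "arguments": {
  "steps": [
    [-0.36,0,0,-0.008,0,0,0],
    [-0.36,0,0,-0.015,0,0,0],
    [-0.36,0,0,-0.025,0,0,0],
    [-0.36,0,0,-0.03,0,0,0],
    [-0.36,0,0,-0.03,0,0,0],
    [-0.36,0,0,-0.03,0,0,0],
    [-0.36,0,0,-0.03,0,0,0],
    [-0.36,0,0,-0.02,0,0,0],
    [-0.36,0,0,-0.012,0,0,0],
    [-0.36,0,0,0,0,0,0]
  ]
}}

```text
clock: 16.62
eef_pos: [593.4, -32.9, 330.0]
tool_rot: [3.14, 0.001, 1.356]
force: [-0.2, -0.4, -1.2]
width: 28.7
gripper_force: 58.7
```

Call:
{"name": "jog_arm", "arguments": {
  "steps": [
    [-0.36,0,0,0,0,0,0],
    [-0.36,0,0,0,0,0,0],
    [-0.36,0,0,0,0,0,0],
    [-0.36,0,0,0,0,0,0]
  ]
}}

```text
clock: 17.12
eef_pos: [593.4, -32.9, 329.6]
tool_rot: [3.141, 0.001, 1.356]
force: [-0.6, 0.2, -1.5]
width: 28.3
gripper_force: 58.7
```

```bash
python3 -c "
from m import *
g=get_image('scene');t=get_image('top')
for q in (g,t):
  P=cloud(q)
  for k,c,p in comps(q,(24,120,90),(34,255,255),(205,160,290,275) if q is g else (190,145,265,215),3): print(k,c,onz(q,*c,200),np.median(P[p[:,1],p[:,0]],0).round(1))
cv2.imwrite('pics/z7.png',cv2.resize(g['pixels'][160:270,195:300,::-1],None,fx=5,fy=5,interpolation=cv2.INTER_CUBIC))"
```

```text
27 [243.77777778 191.40740741] [615.20598443  60.19942285 200.        ] [613.4  59.5 197.7]
23 [242.         180.17391304] [614.73665207  59.2150804  200.        ] [615.3  59.2 198.3]
```

View pics/z7.png

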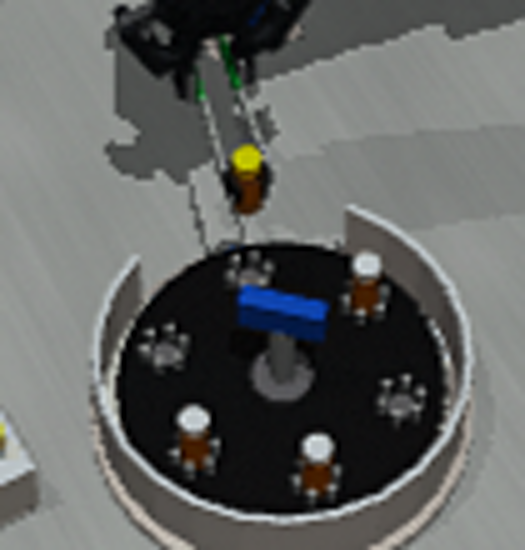

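The picture shows the yellow-capped vial upright in the jaws at (244,193), about 10 cm above its empty nest. All three white vials are standing. Handing in.

```bash
python3 -c "
from cell import *
print(finish_job())"
```

```text
the job is handed in; nothing more can be done
None
```

The job is handed in: the carousel was turned 60° counter-clockwise, and the yellow-capped vial is held upright in the tongs about 10 cm above its nest, with the white vials standing; the verdict itself was not shown.

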